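# Refit the keyed tuning dial on an antenna tuner

### The job

The big tuning dial of the antenna tuner has been put back on its shaft but sits too high: the tab inside it is not in the shaft's hidden keyway. Turn the dial (its red peg is there to push it round by) until the tab drops into the keyway and the dial stops, without forcing it, then press it straight down until it is fully home, and let go. Leave the microphone, the jar and the loose yellow knob where they are.

Things in the scene. Friction and masses are not known exactly. Their poses are not given: they have to be found in the camera images.
- tuner: antenna tuner, a dark fixed box 204 (x) x 324 (y) x 85 mm high on the bench, its control panel facing up. Origin: centre of its underside; x, y along its sides, z up. The dial stands in the middle of the panel; two black knobs (30 mm across, 16 mm high) at x 55, y +118 and -118 mm; a flat meter at x -50, y 112 mm.
- shaft_foot (a point): where the axis of the upright shaft meets the panel's upper face (85 mm above the bench); axes as the tuner's. The shaft is fixed and does not turn. Its keyway points in any direction, is hidden under the dial and is not told by this frame: it must be found by turning the dial, either way, by less than one full turn.
- dial_cap (a point): middle of the flat top of the dial's black central boss (28 mm across), where to press; z up. Height above shaft_foot: 60 mm at first (tab riding on the shaft's shoulder, dial slightly tilted); about 54 mm once the tab has dropped by its own weight into the keyway (it enters within about 6 degrees), when the dial no longer turns; 50 mm fully home, a hard stop.
- dial_peg (a point): middle (half-way up) of the red upright peg on the dial's disc, 12 mm across and 32 mm tall, 36 mm from the dial's axis. It goes round with the dial; its top is 12 mm above the boss's top, its foot (disc's upper face) 20 mm below the boss's top.
- microphone_center (a point): centre of the black hand microphone lying on the bench, 95 x 59 x 26 mm: leave alone
- jar_center (a point): centre of the amber jar on the bench, 56 mm across, 60 mm high: leave alone
- spare_knob_center (a point): centre of a loose yellow knob, 28 mm across, 18 mm high, standing on the tuner's panel near a corner: leave alone
- dial: the loose tuning dial, about 0.17 kg. Origin: middle of its lower edge, 46 mm below the cap; z up. From below: black skirt 48 mm across, 16 mm high; aluminium disc 90 mm across, 10 mm thick; black boss 28 mm across, 20 mm high. The single tab inside the skirt points along its x axis; the red peg lies 115 degrees anticlockwise of that, seen from above.
- bush (a joint): stiff black bush round the shaft's foot, under the dial's skirt: 0 = up, 0.004 m = pushed down. It holds the dropped dial 4 mm short of home; a straight press of 6 to 10 N slides it down and it stays where it is left.
Mind the look-alikes: they are no part of the job. What is shaped like the dial but purple is not meant.

How it is judged:
At the end, for the whole second after the job is handed in: The dial sits on its shaft, upright within 0.06 rad and within 4 mm of the axis, its cap 47 to 51.8 mm above the panel (fully home is 50 mm) (z of dial_cap in the frame of shaft_foot between 0.047 and 0.0518 m and horizontal distance between dial_cap and shaft_foot below 0.004 m and angle between dial_cap's own z axis and vertical below 0.06 rad); the robot touches nothing.
It fails at once if the dial was forced: more than 45 N between the robot and the dial (contact force between any of the fingers, the arm and dial above 45 N).
It fails at once if the microphone was moved by more than 25 mm (distance of microphone_center from where it was at the start of the episode above 0.025 m).
It fails at once if the jar was moved by more than 25 mm (distance of jar_center from where it was at the start of the episode above 0.025 m).
It fails at once if the spare knob was moved by more than 25 mm (distance of spare_knob_center from where it was at the start of the episode above 0.025 m).
It also fails if it takes over 67 s, if anything falls off the work surface, if the arm or the gripper's body presses on something with over 40 N, if the wrist force passes 120 N, or if a joint passes its speed limit or range.

### The arm

A 6-joint arm with a two-finger parallel gripper is mounted at the origin on the work surface. World frame = base frame: x ahead of the robot, y to its left, z up, the work surface at z = 0. Lengths are in m, angles in rad, forces in N, time in s.
With the tool pointing down it reaches from about 0.425 to 0.95 m from the base axis. Payload 3.5 kg.
Tool frame: the origin (TCP) lies between the finger pads; the fingertips stand 25 mm ahead of it and the grasp point (between the pads) lies 6 mm ahead of it (env.tip_reach is the distance from the TCP to the fingertips, in m); z points along the fingers, y is the direction in which the jaws open and shut (so a half turn about z gives the same grasp; the last joint's range is limited). The gripper opens to 85 mm and grips with 20 to 120 N. Pads are 22 mm wide; open, the fingers measure 114 mm over their backs; the gripper's body (76 mm by 85 mm) begins 54 mm behind the grasp point. The pads swing forward as they close: fully open they stand 13 mm farther back than shut.
Start: joints at [-1.451, 0.286, 1.577, -0, 1.279, -0.15], TCP at [0.18, -0.651, 0.256] pointing down, gripper open.
Joint ranges: [-2.77, 2.77], [-0.9, 2.22], [0.21, 2.48], [-1.53, 4.67], [0.24, 2.81], [-2.84, 2.84]. Speed limits (rad/s): [2.79, 2.79, 3.14, 3.14, 3.14, 3.14].

### API

Orientations are given as a rotation vector (axis times angle).
In Python, from cell import env gives the robot as it stands. The module is installed in compiled form; this text tells all that it offers.
- The arm moves only by the tool jog_arm, never from a script. Its argument "rows" is a list that holds one entry, the list of rows, each a list of 7 numbers: the finger opening in mm, from 0 to 85.4, then the shift along the tool's x, y, z in mm, then the turn, a rotation vector about the tool's x, y, z in degrees. A call has 1 to 5 rows; each row is the pose to reach, as a shift and turn from the pose commanded when the call began, along the tool's axes at that moment; what a row does not reach only later rows make up. A row lasts 1/8 s, in which the tool goes at most 62.5 mm and 10.7 degrees, less where a joint would pass 70% of its speed; a pose out of reach is approached as far as the arm can. A call with a gripper value outside its range is refused whole. The fingers move at their own pace and stop on an object; "newtons" is the grip in N (left out, the last holds). Time passes only in rows, so rows that repeat a pose let the fingers close. It gives the time, the measured TCP pose, the force and the opening at its end, in the units of the state.
- env.state(): the state, without advancing time (a new reading comes with each control period).
- env.grab_frame(name): name is "scene" or "top" or "wrist"; returns a dict with "image" (480x640x3 uint8, red, green, blue), "range_z" (480x640 float32, m along the optical axis (not along the pixel's ray), 0 where there is no reading), "fov_y" (degrees; the focal length in pixels is half the picture's height over the tangent of half this angle, whatever the lens; pixels are square), "cx", "cy" (the principal point, pixels), "extrinsics" (4x4, takes a point from world to camera coordinates); the wrist camera has in their place "T_tool_cam" (4x4, takes a point from camera to tool coordinates, whose origin is the TCP and whose axes are the flange's). Camera axes: x right, y up, looking along -z (the intrinsics and any distortion apply to the point x, -y, -z); pixel columns grow to the right and rows downward; lengths in m; the calibration is good to about 2 mm. A picture is of the moment at which its call begins: read the wrist's pose just before it.
- env.close_job(): hands the job in, once; it reports no verdict.
The state is a dict: "t": time; "joint_pos": joint angles; "dq": joint speeds; "effort": joint torques, N m; "eef_pos": TCP position; "ee_rot": TCP orientation; "contact_force": force on the tool from outside, world axes, zero at the start; "ft_torque": the same for the moment, N m; "opening": opening from 0.0 (shut) to 1.0 (fully open).
Only numpy, scipy, OpenCV 4.12 (cv2) and the standard library are available. Lean on these libraries where they do the work, as an engineer would, in place of code of your own. Each camera call takes 0.05 s, during which the arm holds its last target.

## Working session

There is one attempt and no reset: what is moved stays moved. The work goes in short steps, Python scripts to look and compute and a tool call to move; the robot and the scene stay as the last step left them, time stands still between calls to the robot, and variables do not carry over. Pictures are saved under pics/ and viewed, and the job is handed in when it is done.

Besides the shell and the picture viewer there is one more tool, called after "Emit:" in YAML: its name, and indented under it one key for each argument. jog_arm: Moves the arm, as the interface text tells. Its arguments: {"type":"object","properties":{"rows":{"type":"array"},"newtons":{"type":"number"}},"required":["rows"]}

```bash
mkdir -p pics; cat > h.py <<'E'
import numpy as np, cv2
from cell import env
from scipy.spatial.transform import Rotation as R
def K(f):
    fl=f["image"].shape[0]/2/np.tan(np.radians(f["fov_y"])/2); return fl,f["cx"],f["cy"]
def pts(f, T=None):
    fl,cx,cy=K(f); z=f["range_z"]; v,u=np.mgrid[0:z.shape[0],0:z.shape[1]]
    P=np.stack([(u-cx)/fl*z,-(v-cy)/fl*z,-z],-1)
    if T is None: T=np.linalg.inv(f["extrinsics"])
    return P@T[:3,:3].T+T[:3,3]
def wristT(f,s):
    T=np.eye(4);T[:3,:3]=R.from_rotvec(s["ee_rot"]).as_matrix();T[:3,3]=s["eef_pos"]
    return T@f["T_tool_cam"]
def save(n,im): cv2.imwrite("pics/"+n+".png",np.ascontiguousarray(im[:,:,::-1]))
E
python3 - <<'E'
from h import *
s=env.state(); print({k:np.round(v,3) for k,v in s.items()}, env.tip_reach)
for n in ("scene","top"):
    f=env.grab_frame(n); save(n+"0",f["image"]); np.savez("pics/%s0.npz"%n,**{k:v for k,v in f.items()})
    print(n,[k for k in f],f["fov_y"],f["cx"],f["cy"],np.round(f["extrinsics"],3).tolist())
E
```

```text
{'t': np.float64(0.0), 'joint_pos': array([-1.451,  0.287,  1.578, -0.   ,  1.279, -0.15 ]), 'dq': array([-0.   ,  0.001,  0.001, -0.   , -0.001,  0.001]), 'effort': array([ 1.0000e-03, -4.0598e+01, -2.9263e+01, -0.0000e+00,  6.0000e-03,
        0.0000e+00]), 'eef_pos': array([ 0.18 , -0.65 ,  0.255]), 'ee_rot': array([-3.111, -0.422, -0.   ]), 'contact_force': array([-0.354, -0.337, -0.968]), 'ft_torque': array([-0.017, -0.026, -0.014]), 'opening': np.float64(1.001)} 0.025
scene ['image', 'range_z', 'fov_y', 'cx', 'cy', 'extrinsics'] 55.90110173246264 313.0556608385811 236.31991240183618 [[-0.589, 0.808, -0.016, 0.355], [-0.478, -0.332, 0.813, 0.201], [0.652, 0.487, 0.582, -1.425], [0.0, 0.0, 0.0, 1.0]]
top ['image', 'range_z', 'fov_y', 'cx', 'cy', 'extrinsics'] 55.81400886356214 316.34132078501483 236.42096123215902 [[-0.009, -1.0, -0.007, 0.033], [0.991, -0.01, 0.135, -0.595], [-0.135, -0.005, 0.991, -0.951], [0.0, 0.0, 0.0, 1.0]]
```

View pics/scene0.png

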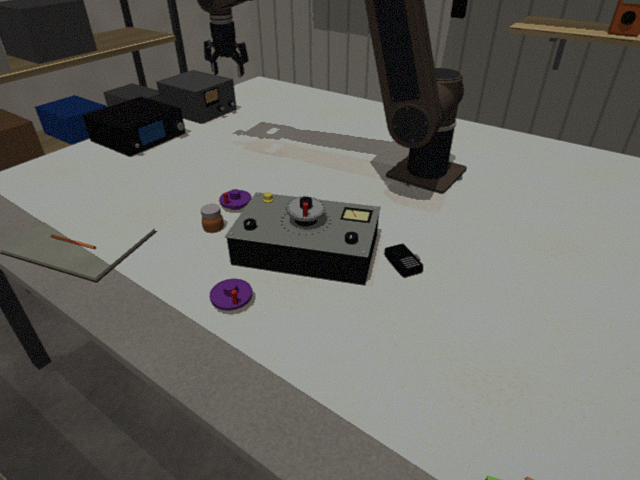

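View pics/top0.png

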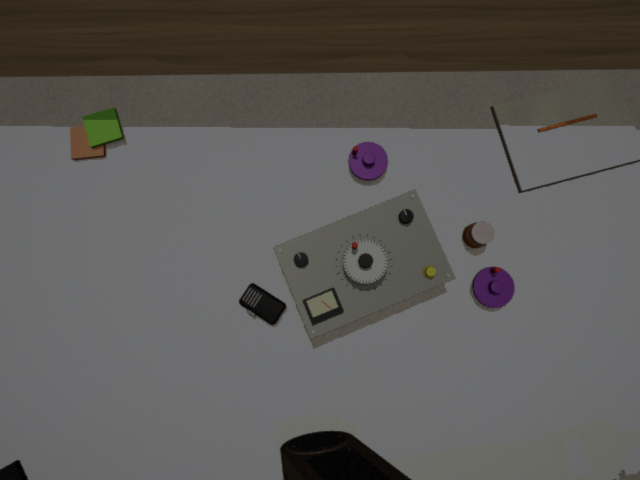

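The top view shows three dial-shaped objects: an aluminium one on the tuner at (366,261), and two purple ones on the bench at (368,161) and (493,288). The aluminium one fits the description, with its red peg at (354,245). The yellow knob is at (431,272), the microphone at (263,304) and the jar at (479,235). Next I'll enlarge the dial and measure.

```bash
python3 - <<'E'
from h import *
f=dict(np.load("pics/top0.npz")); P=pts(f); im=f["image"]; hsv=cv2.cvtColor(im,cv2.COLOR_RGB2HSV)
save("top0c",cv2.resize(im[180:360,230:450],None,fx=3.5,fy=3.2,interpolation=cv2.INTER_CUBIC)[:600,:800])
roi=np.zeros(im.shape[:2],bool); roi[185:350,270:460]=1
m=roi&(abs(P[...,2]-.085)<.006)&(f["range_z"]>0)
print("panel z",np.median(P[m][:,2]),m.sum())
m8=cv2.morphologyEx(m.astype(np.uint8),cv2.MORPH_OPEN,np.ones((3,3)))
q=P[m8>0][:,:2].astype(np.float32)
r=cv2.minAreaRect(q); print("rect",r)
def blob(mask,name):
    n,l,st,c=cv2.connectedComponentsWithStats(mask.astype(np.uint8))
    for i in range(1,n):
        if st[i,4]>8:
            p=P[l==i]; print(name,c[i].round(1),st[i,4],"med",np.median(p,0).round(4),"zmax",p[:,2].max().round(4))
h,s,v=hsv[...,0],hsv[...,1],hsv[...,2]
blob(roi&((h<8)|(h>172))&(s>150)&(v>60),"red")
big=np.zeros_like(roi);big[140:360,230:530]=1
blob(big&(h>20)&(h<35)&(s>150)&(v>80),"yellow")
# disc, boss
d=roi&(P[...,2]>.11)&(P[...,2]<.135); blob(d,"disc"); 
b=roi&(P[...,2]>.138)&(P[...,2]<.152); blob(b,"boss")
blob(roi&(P[...,2]>.152),"pegtop")
c,rad=cv2.minEnclosingCircle(P[d][:,:2].astype(np.float32)); print("disc circ",c,rad)
p=P[d]; A=np.c_[p[:,:2]-np.array(c),np.ones(len(p))]; print("plane",np.linalg.lstsq(A,p[:,2],rcond=None)[0])
E
```

```text
panel z 0.0851202481244101 13203
rect ((0.5338700413703918, -0.07094502449035645), (0.2043807953596115, 0.32462018728256226), 21.855539321899414)
red [354.2 244.8] 25 med [ 0.5622 -0.0463  0.1543] zmax 0.1575
yellow [429.1 270.7] 90 med [ 0.5136 -0.2024  0.1022] zmax 0.1077
disc [365.4 261.6] 1389 med [ 0.5312 -0.0709  0.124 ] zmax 0.1304
boss [365.4 260.3] 170 med [ 0.5336 -0.0682  0.1439] zmax 0.1497
pegtop [354.6 244.8] 27 med [ 0.5621 -0.048   0.1548] zmax 0.1575
disc circ (0.533724844455719, -0.07004670053720474) 0.044996704906225204
plane [ 0.00530406 -0.06764911  0.12397461]
```

View pics/top0c.png

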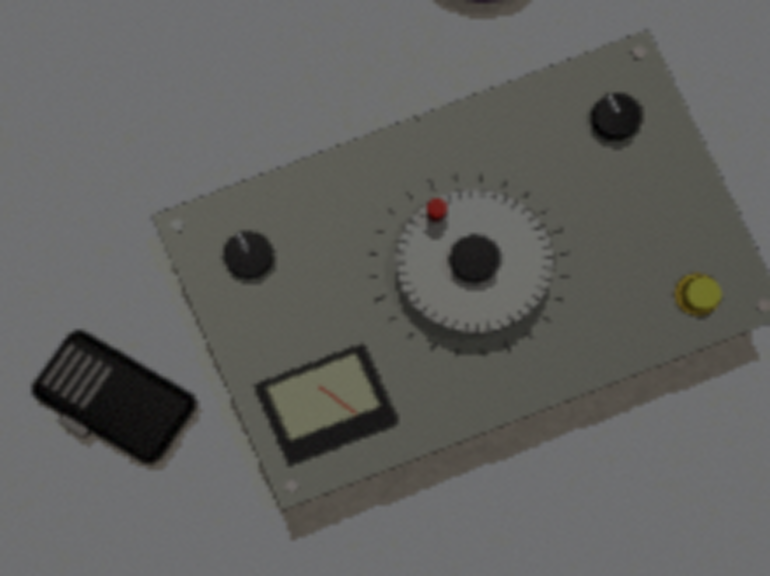

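```bash
cat >> h.py <<'E'
C=np.array([0.5338,-0.0707])
def rel(x,y,z,yaw,s=None):
    s=s or env.state(); A=R.from_rotvec(s["ee_rot"])
    yw=np.radians(yaw)
    B=R.from_matrix(np.array([[np.cos(yw),np.sin(yw),0],[np.sin(yw),-np.cos(yw),0],[0,0,-1]]))
    d=A.inv().apply(np.array([x,y,z])-s["eef_pos"])*1000
    return d.round(1).tolist(),np.degrees((A.inv()*B).as_rotvec()).round(1).tolist()
def st():
    s=env.state(); X=R.from_rotvec(s["ee_rot"]).as_matrix()[:,0]
    print("t",round(float(s["t"]),2),"tcp",s["eef_pos"].round(4),"yaw",np.degrees(np.arctan2(X[1],X[0])).round(1),"q",s["joint_pos"].round(2),"F",s["contact_force"].round(1),"op",round(float(s["opening"]),3))
    return s
E
python3 - <<'E'
from h import *
s=st()
# scene view cross-check of peg and boss
f=env.grab_frame("scene"); P=pts(f); im=f["image"]; hsv=cv2.cvtColor(im,cv2.COLOR_RGB2HSV)
m=((hsv[...,0]<8)|(hsv[...,0]>172))&(hsv[...,1]>130)&(hsv[...,2]>60)
m[:,:280]=0;m[:190]=0;m[230:]=0;m[:,330:]=0
print(np.argwhere(m).mean(0),P[m].mean(0),P[m].max(0))
print(rel(.3,-.45,.25,68.7,s)); print(rel(.562,-.047,.25,175.,s))
E
```

```text
t 0.1 tcp [ 0.1799 -0.65    0.2551] yaw 15.5 q [-1.45  0.29  1.58  0.    1.28 -0.15] F [-0.2  0.6 -0.3] op 1.0
[208.05263158 304.75438596] [ 0.56567403 -0.04741243  0.14268548] [ 0.57167164 -0.03921293  0.15526838]
([169.1, -160.8, 5.4], [-0.1, -0.1, -53.2])
([529.0, -479.4, 6.2], [-0.0, -0.2, -159.5])
```

Emit:
jog_arm:
  rows:
    - [[24, 34, -32, 1, 0, 0, -10.6], [24, 68, -64, 2, 0, 0, -21.2], [24, 101, -96, 3, 0, 0, -31.8], [24, 135, -128, 4, 0, 0, -42.4], [24, 169, -160, 5, 0, 0, -53]]
  newtons: 20

```text
t: 0.78
eef_pos: [0.3007, -0.4498, 0.251]
ee_rot: [-2.592, -1.774, -0.0]
contact_force: [0.5, -0.4, -0.0]
opening: 0.285
```

```bash
python3 - <<'E'
from h import *
s=st(); print(rel(.45,-.22,.25,121.7,s)); print(rel(.562,-.047,.25,175.,s))
E
```

```text
t 0.78 tcp [ 0.3007 -0.4498  0.251 ] yaw 68.8 q [-1.17 -0.    1.91  0.    1.24 -0.8 ] F [ 0.5 -0.4 -0. ] op 0.285
([268.2, 56.1, 1.1], [-0.0, -0.0, -52.9])
([470.0, 97.9, 1.1], [0.0, -0.0, -106.2])
```

Emit:
jog_arm:
  rows:
    - [[24, 54, 11, 0, 0, 0, -10.6], [24, 107, 22, 0, 0, 0, -21.2], [24, 161, 34, 0, 0, 0, -31.8], [24, 214, 45, 0, 0, 0, -42.4], [24, 268, 56, 0, 0, 0, -53]]

```text
t: 1.4
eef_pos: [0.4512, -0.2209, 0.2512]
ee_rot: [1.528, 2.745, -0.0]
contact_force: [0.5, 0.4, -0.7]
opening: 0.277
```

```bash
python3 - <<'E'
from h import *
s=st(); print(rel(.5,-.14,.25,171.7,s)); print(rel(.562,-.047,.25,220.7,s))
E
```

```text
t 1.4 tcp [ 0.4512 -0.2209  0.2512] yaw 121.8 q [-0.66 -0.1   2.    0.    1.24 -1.21] F [ 0.5  0.4 -0.7] op 0.277
([43.1, 84.1, 1.2], [-0.0, 0.0, -49.9])
([89.5, 185.8, 1.2], [-0.0, 0.0, -98.9])
```

Emit:
jog_arm:
  rows:
    - [[24, 9, 17, 0, 0, 0, -10.6], [24, 17, 34, 0, 0, 0, -21.2], [24, 26, 50, 0, 0, 0, -31.8], [24, 34, 67, 0, 0, 0, -42.4], [24, 43, 84, 0, 0, 0, -51]]

```text
t: 2.02
eef_pos: [0.5, -0.1414, 0.251]
ee_rot: [-0.198, -3.135, -0.0]
contact_force: [-0.0, 1.2, 0.9]
opening: 0.282
```

```bash
python3 - <<'E'
from h import *
s=st(); f=env.grab_frame("wrist"); save("w1",f["image"]); print(f["T_tool_cam"].round(3).tolist())
P=pts(f,wristT(f,s)); im=f["image"]; hsv=cv2.cvtColor(im,cv2.COLOR_RGB2HSV)
m=((hsv[...,0]<8)|(hsv[...,0]>172))&(hsv[...,1]>130)&(hsv[...,2]>50)
n,l,sx,c=cv2.connectedComponentsWithStats(m.astype(np.uint8))
for i in range(1,n):
    if sx[i,4]>60: p=P[l==i]; print(c[i],sx[i,4],np.median(p,0).round(4),p[:,2].max())
print(rel(.562,-.047,.25,220.7,s))
E
```

```text
t 2.02 tcp [ 0.5    -0.1414  0.251 ] yaw 172.8 q [-0.47 -0.05  1.96 -0.    1.24 -1.92] F [-0.   1.2  0.9] op 0.282
[[0.0, 0.964, 0.265, 0.068], [1.0, -0.0, 0.0, 0.0], [0.0, 0.265, -0.964, -0.118], [0.0, 0.0, 0.0, 1.0]]
[ 59.48091603 269.57251908] 131 [ 0.5183 -0.3551  0.058 ] 0.368719175884531
[479.58490566 327.22641509] 530 [ 0.5605 -0.0493  0.1531] 0.368719175884531
([-49.6, 101.5, 1.0], [0.0, -0.0, -47.9])
```

View pics/w1.png

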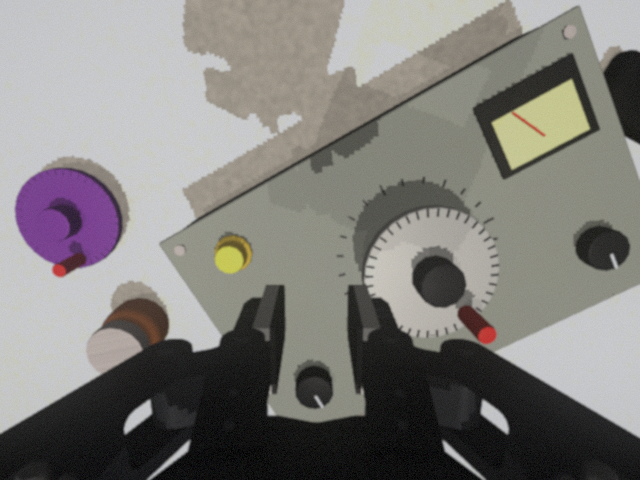

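The wrist view confirms the aluminium dial at (435,275) with its peg top at (487,335). Both purple dials stand on the bench, so they are out.

Emit:
jog_arm:
  rows:
    - [[24, -10, 20, 0, 0, 0, -10], [24, -20, 40, 0, 0, 0, -20], [24, -30, 60, 0, 0, 0, -30], [24, -40, 80, 0, 0, 0, -40], [24, -50, 101, 0, 0, 0, -48]]

```text
t: 2.7
eef_pos: [0.5628, -0.0483, 0.251]
ee_rot: [1.09, -2.946, -0.0]
contact_force: [-0.2, -0.5, 0.7]
opening: 0.278
```

```bash
cat > look.py <<'E'
import sys
from h import *
n=sys.argv[1]
s=st(); f=env.grab_frame("wrist"); save(n,f["image"])
P=pts(f,wristT(f,s)); im=f["image"]; hsv=cv2.cvtColor(im,cv2.COLOR_RGB2HSV)
m=((hsv[...,0]<8)|(hsv[...,0]>172))&(hsv[...,1]>130)&(hsv[...,2]>40)
k,l,sx,c=cv2.connectedComponentsWithStats(m.astype(np.uint8))
for i in range(1,k):
    if sx[i,4]>60:
        p=P[l==i]; p=p[(p[:,2]>.1)&(p[:,2]<.17)]
        if len(p)>20: print("red",c[i].round(),len(p),np.median(p,0).round(4),np.percentile(p[:,2],98).round(4),"ang",np.degrees(np.arctan2(*(np.median(p,0)[:2]-C)[::-1])).round(1))
d=(np.hypot(P[...,0]-C[0],P[...,1]-C[1]))
for nm,a,b,lo,hi in (("boss",0,.01,.125,.16),("disc",.018,.044,.105,.14)):
    q=P[(d>a)&(d<b)&(P[...,2]>lo)&(P[...,2]<hi)&(hsv[...,1]<110)]
    if len(q)>50:
        A=np.c_[q[:,:2]-C,np.ones(len(q))]; x=np.linalg.lstsq(A,q[:,2],rcond=None)[0]
        print(nm,len(q),"z med",np.median(q[:,2]).round(4),"fit",x.round(4))
E
python3 look.py w2; python3 - <<'E'
from h import *
print(rel(.561,-.048,.162,220.4))
E
```

```text
t 2.7 tcp [ 0.5628 -0.0483  0.251 ] yaw -139.4 q [-0.27  0.05  1.86 -0.    1.24 -2.54] F [-0.2 -0.5  0.7] op 0.278
red [315. 253.] 324 [ 0.5629 -0.0477  0.1547] 0.1562 ang 38.3
boss 998 z med 0.1443 fit [ 0.0076 -0.0733  0.1442]
disc 13227 z med 0.1244 fit [ 0.0086 -0.0672  0.1242]
([3.3, 0.5, 89.1], [0.0, 0.1, 0.5])
```

View pics/w2.png

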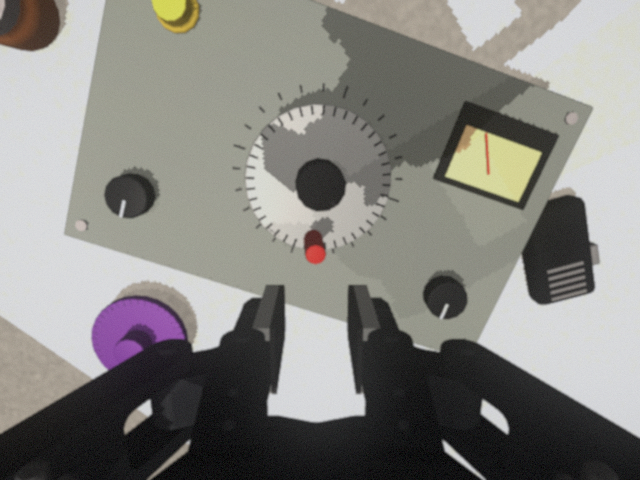

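Emit:
jog_arm:
  rows:
    - [[24, 1, 0, 30, 0, 0, 0], [24, 2, 0, 60, 0, 0, 0], [24, 3, 0, 80, 0, 0, 0], [24, 3, 0, 90, 0, 0, 0], [24, 3, 0, 94, 0, 0, 0]]

```text
t: 3.38
eef_pos: [0.5603, -0.0508, 0.157]
ee_rot: [1.084, -2.948, -0.0]
contact_force: [-0.4, -0.8, -0.5]
opening: 0.284
```

```bash
python3 look.py w3
```

```text
t 3.38 tcp [ 0.5603 -0.0508  0.157 ] yaw -139.6 q [-0.27  0.14  1.94 -0.    1.06 -2.55] F [-0.4 -0.8 -0.5] op 0.284
red [314. 331.] 1810 [ 0.5612 -0.05    0.1511] 0.1556 ang 37.1
boss 2665 z med 0.1443 fit [ 0.0079 -0.0691  0.1442]
disc 30533 z med 0.1247 fit [ 0.0155 -0.0607  0.1244]
```

View pics/w3.png

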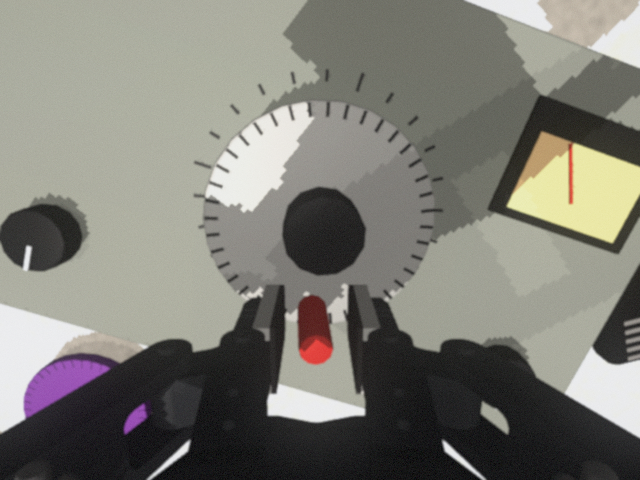

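Emit:
jog_arm:
  rows:
    - [[24, 0.1, -2.4, 0, 0, 0, 4], [24, 0.3, -4.7, 0, 0, 0, 8]]

```text
t: 3.68
eef_pos: [0.564, -0.0545, 0.1586]
ee_rot: [-0.873, 3.016, -0.002]
contact_force: [0.0, 0.5, 0.8]
opening: 0.284
```

Emit:
jog_arm:
  rows:
    - [[24, 0.1, -2.4, 0, 0, 0, 4], [24, 0.3, -4.7, 0, 0, 0, 8]]

```text
t: 3.92
eef_pos: [0.5662, -0.0585, 0.1587]
ee_rot: [-0.661, 3.07, -0.001]
contact_force: [-0.4, 0.5, -0.3]
opening: 0.279
```

```bash
python3 look.py w4
```

```text
t 3.92 tcp [ 0.5662 -0.0585  0.1587] yaw -155.7 q [-0.28  0.16  1.92  0.    1.06 -2.28] F [-0.4  0.5 -0.3] op 0.279
red [332. 327.] 1787 [ 0.5635 -0.0525  0.1515] 0.1556 ang 31.5
boss 2639 z med 0.1445 fit [-0.0286 -0.0467  0.1445]
disc 30302 z med 0.1249 fit [-0.0198 -0.0425  0.1246]
```

Emit:
jog_arm:
  rows:
    - [[24, 0.1, -2.4, 0, 0, 0, 4], [24, 0.3, -4.7, 0, 0, 0, 8]]

```text
t: 4.22
eef_pos: [0.5677, -0.0628, 0.1584]
ee_rot: [-0.447, 3.108, -0.001]
contact_force: [-0.8, 0.1, 0.3]
opening: 0.281
```

Emit:
jog_arm:
  rows:
    - [[24, 0.1, -2.4, 0, 0, 0, 4], [24, 0.3, -4.7, 0, 0, 0, 8]]

```text
t: 4.47
eef_pos: [0.5687, -0.0675, 0.1583]
ee_rot: [-0.229, 3.132, -0.001]
contact_force: [-0.0, 0.2, 0.2]
opening: 0.286
```

```bash
python3 look.py w5
```

```text
t 4.47 tcp [ 0.5687 -0.0675  0.1583] yaw -171.6 q [-0.3   0.16  1.91  0.    1.06 -2.01] F [-0.   0.2  0.2] op 0.286
red [332. 326.] 1774 [ 0.5667 -0.0613  0.1516] 0.1555 ang 16.0
boss 2648 z med 0.1442 fit [-0.0355 -0.0268  0.1442]
disc 30626 z med 0.1245 fit [-0.0244 -0.0278  0.1244]
```

Emit:
jog_arm:
  rows:
    - [[24, 0.1, -2.4, 0, 0, 0, 4], [24, 0.3, -4.7, 0, 0, 0, 8]]

```text
t: 4.78
eef_pos: [0.569, -0.072, 0.1582]
ee_rot: [-0.011, 3.14, 0.0]
contact_force: [-0.4, 1.3, -0.3]
opening: 0.285
```

Emit:
jog_arm:
  rows:
    - [[24, 0.1, -2.4, 0, 0, 0, 4], [24, 0.3, -4.7, 0, 0, 0, 8]]

```text
t: 5.03
eef_pos: [0.5683, -0.0749, 0.1582]
ee_rot: [-0.209, -3.134, -0.007]
contact_force: [-1.2, 7.5, 3.0]
opening: 0.281
```

```bash
python3 look.py w6
```

```text
t 5.03 tcp [ 0.5683 -0.0749  0.1582] yaw 172.4 q [-0.31  0.17  1.91  0.01  1.07 -1.75] F [-1.2  7.5  3. ] op 0.281
red [333. 318.] 1572 [ 0.5666 -0.068   0.1491] 0.1516 ang 4.7
boss 2477 z med 0.1388 fit [0.0026 0.0027 0.1388]
disc 29445 z med 0.1188 fit [ 0.0119 -0.0009  0.119 ]
```

View pics/w6.png

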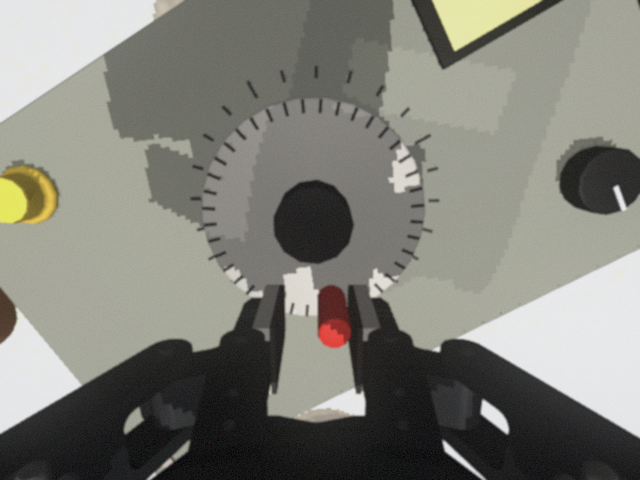

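The dial dropped: the boss is at 53.8 mm above the panel, and the disc is now level (slopes about 0). It stopped against the finger at about 8 N. I'll back off and rise.

Emit:
jog_arm:
  rows:
    - [[24, 0, 3.5, 0, 0, 0, 0], [24, 0, 6.5, 0, 0, 0, 0], [24, 0, 7, -15, 0, 0, 0], [24, 0, 7, -40, 0, 0, 0], [0, 0, 7, -60, 0, 0, 0]]

```text
t: 5.7
eef_pos: [0.5699, -0.0701, 0.2197]
ee_rot: [0.206, 3.133, -0.001]
contact_force: [0.2, 0.3, 0.7]
opening: 0.082
```

```bash
cat > boss.py <<'E'
import sys
from h import *
for n in ("wrist","top"):
    s=env.state(); f=env.grab_frame(n); P=pts(f,wristT(f,s) if n=="wrist" else None); im=f["image"]; save(sys.argv[1]+n,im)
    hsv=cv2.cvtColor(im,cv2.COLOR_RGB2HSV); d=np.hypot(P[...,0]-C[0],P[...,1]-C[1])
    for nm,a,b,lo,hi in (("boss",0,.019,.13,.15),("disc",.017,.052,.112,.128)):
        q=P[(d>a)&(d<b)&(P[...,2]>lo)&(P[...,2]<hi)&(hsv[...,1]<110)]
        if len(q)<30: continue
        # keep top surface
        q=q[abs(q[:,2]-np.median(q[:,2]))<.003]
        r=cv2.minEnclosingCircle(q[:,:2].astype(np.float32)); print(n,nm,len(q),"mean",q.mean(0).round(4),"circ",np.round(r[0],4),round(r[1],4))
st()
E
python3 boss.py b1
```

```text
wrist boss 2488 mean [ 0.5345 -0.0708  0.1387] circ [ 0.535 -0.071] 0.0145
wrist disc 17115 mean [ 0.5317 -0.0707  0.1188] circ [ 0.5351 -0.0708] 0.0451
top disc 126 mean [ 0.5595 -0.0726  0.1187] circ [ 0.5538 -0.0768] 0.0394
t 5.8 tcp [ 0.5711 -0.0705  0.2215] yaw 172.5 q [-0.3   0.1   1.86 -0.    1.18 -1.74] F [ 0.4 -0.4 -0.2] op 0.0
```

View pics/b1wrist.png

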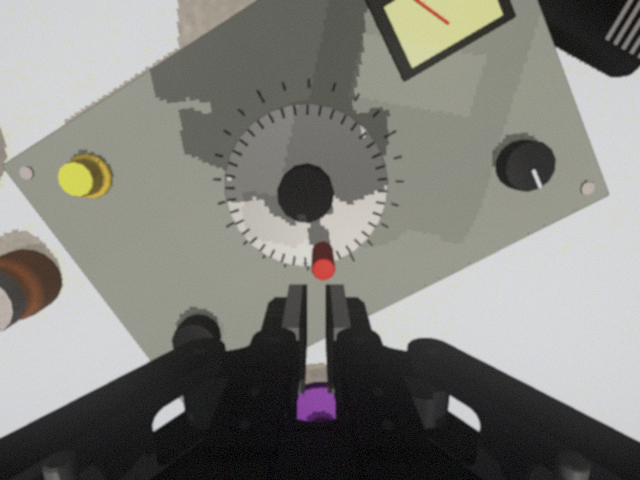

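```bash
python3 - <<'E'
from h import *
print(rel(.5346,-.0708,.2215,172.5)); print(rel(.5346,-.0708,.170,172.5))
E
```

```text
([36.2, -5.1, -0.3], [-0.1, 0.4, -0.0])
([36.5, -5.1, 51.2], [-0.1, 0.4, -0.0])
```

Emit:
jog_arm:
  rows:
    - [[0, 18, -2.5, 0, 0, 0.4, 0], [0, 36.3, -5, 0, 0, 0.4, 0], [0, 36.3, -5, 25, 0, 0.4, 0], [0, 36.4, -5, 45, 0, 0.4, 0], [0, 36.4, -5, 51, 0, 0.4, 0]]

```text
t: 6.42
eef_pos: [0.5313, -0.0697, 0.1643]
ee_rot: [-0.206, -3.124, -0.002]
contact_force: [-0.7, -0.5, 0.9]
opening: 0.001
```

```bash
python3 boss.py b2
```

```text
wrist boss 311 mean [ 0.5237 -0.0706  0.1375] circ [ 0.5279 -0.0697] 0.0125
wrist disc 19049 mean [ 0.5217 -0.0692  0.1188] circ [ 0.5344 -0.0708] 0.045
top disc 120 mean [ 0.51   -0.0586  0.1187] circ [ 0.5096 -0.069 ] 0.0333
t 6.53 tcp [ 0.532  -0.0699  0.1655] yaw 172.5 q [-0.32  0.08  1.99 -0.    1.08 -1.76] F [-0.5  0.4 -0.3] op -0.001
```

View pics/b2wrist.png

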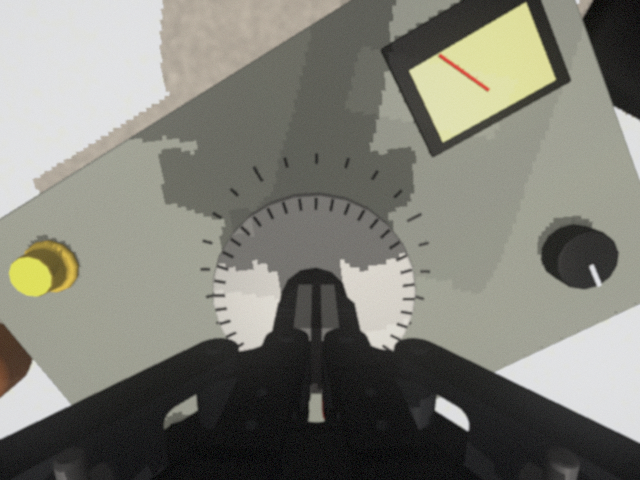

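```bash
python3 - <<'E'
from h import *
st();print(rel(.5346,-.0708,.166,172.5))
E
```

```text
t 6.53 tcp [ 0.532  -0.0699  0.1655] yaw 172.5 q [-0.32  0.08  1.99 -0.    1.08 -1.76] F [-0.5  0.4 -0.3] op -0.001
([-2.7, -0.6, -0.6], [0.0, -0.5, -0.0])
```

Emit:
jog_arm:
  rows:
    - [[0, -2.7, -0.6, 0, 0, -0.5, 0], [0, -2.7, -0.6, 1, 0, -0.5, 0], [0, -2.7, -0.6, 2, 0, -0.5, 0]]

```text
t: 6.9
eef_pos: [0.5354, -0.071, 0.1649]
ee_rot: [0.206, 3.132, -0.001]
contact_force: [-0.4, -0.3, 0.6]
opening: 0.0
```

```bash
python3 -c "
from h import *
st();print(rel(.5346,-.0708,.164,172.5))"
```

```text
t 6.9 tcp [ 0.5354 -0.071   0.1649] yaw 172.5 q [-0.32  0.08  1.99  0.    1.07 -1.76] F [-0.4 -0.3  0.6] op 0.0
([0.9, 0.1, 0.9], [-0.0, 0.2, -0.0])
```

Centred over the boss and just above it. I'll press in 1 mm steps.

Emit:
jog_arm:
  rows:
    - [[0, 0.5, 0, 0.5, 0, 0, 0], [0, 0.5, 0, 1, 0, 0, 0]]

```text
t: 7.15
eef_pos: [0.5346, -0.0708, 0.1638]
ee_rot: [0.206, 3.133, -0.0]
contact_force: [-2.2, 0.9, 4.1]
opening: 0.002
```

Emit:
jog_arm:
  rows:
    - [[0, 0, 0, 0.5, 0, 0, 0], [0, 0, 0, 1, 0, 0, 0]]

```text
t: 7.4
eef_pos: [0.5348, -0.0708, 0.1635]
ee_rot: [0.206, 3.133, -0.0]
contact_force: [-4.0, 0.1, 6.3]
opening: -0.001
```

Emit:
jog_arm:
  rows:
    - [[0, 0, 0, 0.5, 0, 0, 0], [0, 0, 0, 1, 0, 0, 0]]

```text
t: 7.65
eef_pos: [0.5348, -0.0708, 0.1627]
ee_rot: [0.206, 3.133, -0.0]
contact_force: [-4.3, 1.8, 6.8]
opening: -0.002
```

Emit:
jog_arm:
  rows:
    - [[0, 0, 0, 0.5, 0, 0, 0], [0, 0, 0, 1, 0, 0, 0]]

```text
t: 7.9
eef_pos: [0.5348, -0.0708, 0.1617]
ee_rot: [0.206, 3.133, -0.0]
contact_force: [-3.5, 0.4, 7.7]
opening: -0.001
```

Emit:
jog_arm:
  rows:
    - [[0, 0, 0, 0.5, 0, 0, 0], [0, 0, 0, 1, 0, 0, 0]]

```text
t: 8.15
eef_pos: [0.5348, -0.0708, 0.1608]
ee_rot: [0.206, 3.133, -0.0]
contact_force: [-3.0, 1.3, 7.0]
opening: -0.002
```

Emit:
jog_arm:
  rows:
    - [[0, 0, 0, 0.5, 0, 0, 0], [0, 0, 0, 1, 0, 0, 0]]

```text
t: 8.4
eef_pos: [0.5348, -0.0708, 0.1601]
ee_rot: [0.206, 3.133, -0.0]
contact_force: [-5.0, 2.5, 9.3]
opening: 0.001
```

Emit:
jog_arm:
  rows:
    - [[0, 0, 0, 0.5, 0, 0, 0], [0, 0, 0, 1, 0, 0, 0]]

```text
t: 8.65
eef_pos: [0.5348, -0.0709, 0.16]
ee_rot: [0.206, 3.134, -0.0]
contact_force: [-7.0, 2.1, 14.3]
opening: -0.003
```

The tool has stopped at the hard stop: z is unchanged and the force rose to 14 N. I'll lift off and check.

Emit:
jog_arm:
  rows:
    - [[0, 0, 0, -3, 0, 0, 0], [0, 0, 0, -20, 0, 0, 0], [0, 0, 0, -60, 0, 0, 0], [0, -30, 0, -90, 0, 0, 0], [0, -60, 0, -100, 0, 0, 0]]

```text
t: 9.28
eef_pos: [0.5958, -0.0792, 0.2615]
ee_rot: [0.206, 3.127, -0.002]
contact_force: [0.2, 0.8, -0.5]
opening: -0.002
```

```bash
python3 boss.py b3; python3 look.py w7
```

```text
wrist boss 1861 mean [ 0.5349 -0.0708  0.135 ] circ [ 0.5351 -0.0709] 0.0144
wrist disc 13246 mean [ 0.5324 -0.0709  0.1152] circ [ 0.5349 -0.0709] 0.0451
t 9.38 tcp [ 0.5966 -0.0795  0.2603] yaw 172.5 q [-0.3   0.12  1.76  0.    1.25 -1.74] F [-1.1  0.9 -0.1] op 0.001
t 9.38 tcp [ 0.5966 -0.0795  0.2603] yaw 172.5 q [-0.3   0.12  1.76  0.    1.25 -1.74] F [-1.1  0.9 -0.1] op 0.001
red [332. 195.] 331 [ 0.5695 -0.0661  0.1469] 0.1484 ang 7.3
boss 949 z med 0.1352 fit [-0.0064  0.0032  0.1352]
disc 12701 z med 0.1152 fit [ 0.0019 -0.0009  0.1152]
```

View pics/w7.png

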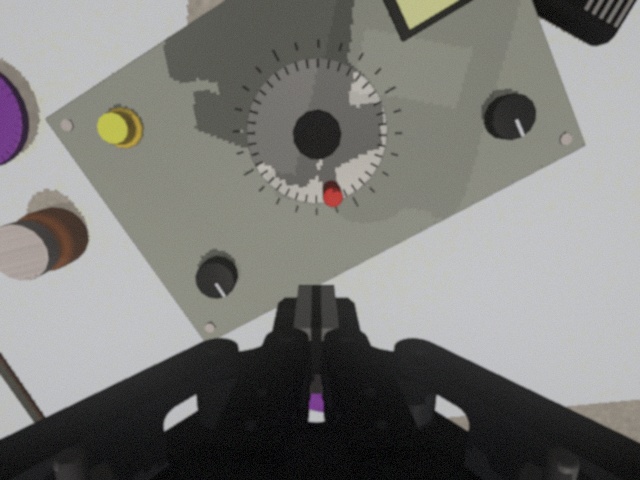

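The boss top is 50 mm above the panel and level. The gripper is clear of everything, and the yellow knob at (115,128) and the jar are undisturbed. Handing in.

```bash
python3 -c "
from h import *
st(); print(env.close_job())"
```

```text
t 9.43 tcp [ 0.5948 -0.079   0.2585] yaw 172.5 q [-0.3   0.12  1.77  0.    1.25 -1.74] F [-0.8  0.8 -1.1] op -0.002
the job is handed in; nothing more can be done
None
```

The dial is fully home, and the job was handed in at about 9.4 s of the 67 s allowed; no verdict is reported.

- **Turning:** I straddled the red peg with the open fingers and pushed the dial clockwise in 8° steps. After about 35° it dropped into the keyway. The cap was then 53.8 mm above the panel and the dial stopped at about 8 N.
- **Pressing:** With the fingers closed I pressed straight down on the boss. The bush slid at about 7 N, and I stopped when the force rose to about 14 N vertical (about 16 N in all) at the hard stop. Then I lifted clear.
- **Last checks:**
  - The cap is 50.0 to 50.2 mm above the panel.
  - The disc is level within about 0.002 rad. A fit to the smaller boss top reads about 0.007 rad.
  - The boss is about 1 mm from the tuner's measured centre, which is within calibration error.
  - The tool force is near zero, with the arm about 100 mm above where it pressed.
- **Not re-measured:** The microphone, jar and yellow knob were not touched, and the parts of them in the last wrist view looked undisturbed. The top camera gave no usable check of the dial, because the arm was in its view.

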